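# Pull the snug knob off the desk radio

### The job

Take the orange-handled puller, slide its fork in under the black knob on top of the radio until the fork's slot rests lightly against the knob's post, and pull straight up until the knob pops off. Carry the knob away in the puller and gently stand the puller upright in the steel tray, with the knob in the tray too, then let go. Never touch the knob with the fingers, do not push or pull hard, keep puller and knob upright, and leave the other things on the desk alone.

Things in the scene. Friction and masses are not known exactly. Their poses are not given: they have to be found in the camera images.
- puller: C-shaped steel knob puller with orange handle, 102 mm tall, about 170 g, standing upright on its flat fork. Origin under the handle's axis, at the fork's underside; z up, +x is where the fork's open end points, y across. Spine behind at x = -36 to -30 mm, top bar 24 mm wide at z = 40 to 48 mm, x = -36 to 15 mm: a space 36 mm high over the fork, open to front and sides.
- puller_grip (a point): Where to grip the puller: on the axis of its upright orange handle, 76 mm over the puller's origin, same axes. The handle is 30 (x) x 16 (y) mm, z = 48 to 102 mm over the puller's origin; grip it across y.
- puller_slot (a point): Point on the puller 4 mm over its origin (upper face of the fork). Fork: plate 4 mm thick, 31 mm wide, slot 17 mm wide and 26 mm long between two 7 mm prongs. It is set lengthwise in the spine and holds stiffly (40 N): the slot's closed end is anywhere from x = -13 to 1 mm of this point, prong tips 26 mm ahead of it; the setting is not measured, so feel for the post.
- radio: Small wooden table radio, fixed on the desk, 130 (x) x 190 (y) x 70 mm high. Origin at the centre of its underside, x points from the grille front to the back, z up. Its top is flat at 70 mm; only the knob stands on it.
- post: Steel post that carries the knob, fixed upright on the radio's top, 12 mm in diameter, 27 mm tall. Origin on its axis at its foot, on the radio's top; z up, x as the radio's. Press on post and radio with well under 10 N (held in a gripper, the puller gives way some 4 N per mm); a sideways press can double as the knob pops, so ease it off before pulling.
- knob: Black eight-sided push-on knob, 32 mm across flats (35 over corners), 22 mm tall, about 25 g. Origin at the centre of its underside, z up. Pushed on, its underside is 11 mm above the radio's top, so the fork goes under it with 7 mm to spare. A spring catch gives 0.5 mm of play, then holds until a straight pull of about 8 to 15 N; 20 mm up it is clear of the post and lies on the prongs.
- tray: Low open steel tray fixed on the desk, 150 (x) x 130 (y) mm, walls 3 mm thick and 12 mm high in all, floor about 3 mm above the desk. Origin at the centre of its underside, z up.
- organiser: Bystander: blue turntable organiser 150 mm across with pencils, 190 mm tall. Origin at the centre of its foot.
- bottle: Bystander: steel bottle, 68 mm across, 206 mm tall. Origin at the centre of its foot.
- cup: Bystander: white ceramic mug, 76 mm across, 80 mm tall. Origin at the centre of its foot.
- pencil_box: Bystander: closed aluminium pencil box, 77 x 202 x 32 mm. Origin at the centre of its underside.
- top: Bystander: wooden spinning top lying on its side, 50 mm across, 60 mm long. Origin at its tip.
- eraser: Bystander: white eraser 22 x 50 x 13 mm. Origin at the centre of its underside.
Mind the look-alikes: they are no part of the job. What is shaped like the puller but purple or yellow is not meant. Of the things that look like the tray, the largest one is meant.

How it is judged:
By the outcome, as a careful person would: the job done as asked, in the order asked, and still so for the second after the job is handed in, with the robot touching nothing.
It also fails if it takes over 72 s, if anything falls off the work surface, if the arm or the gripper's body presses on something with over 40 N, if the wrist force passes 120 N, or if a joint passes its speed limit or range.

### The arm

A 6-joint arm with a two-finger parallel gripper is mounted at the origin on the work surface. World frame = base frame: x ahead of the robot, y to its left, z up, the work surface at z = 0. Lengths are in m, angles in rad, forces in N, time in s.
With the tool pointing down it reaches from about 0.325 to 0.85 m from the base axis. Payload 15.5 kg.
Tool frame: the origin (TCP) lies on the centre line of the jaws, within the pads' length; the fingertips stand 17 mm ahead of it and the grasp point (between the pads) lies 2 mm behind it (manip.finger_overhang is the distance from the TCP to the fingertips, in m); z points along the fingers, y is the line along which they close (so a half turn about z gives the same grasp; the last joint's range is limited). The gripper opens to 91 mm and grips with 3 to 60 N. Pads are 32 mm wide; open, the fingers measure 118 mm over their backs; the gripper's body (76 mm by 178 mm) begins 60 mm behind the grasp point.
Start: joints at [-1.387, 0.494, 1.345, -0, 1.302, -0.096], TCP at [0.173, -0.601, 0.231] pointing down, gripper open.
Joint ranges: [-2.91, 2.91], [-0.82, 2.16], [0.22, 2.67], [-1.22, 4.37], [0.12, 2.79], [-3.08, 3.08]. Speed limits (rad/s): [1.89, 1.89, 2.57, 3.01, 3.01, 3.01].

### API

Orientations are given as a unit quaternion [w, x, y, z].
In Python, from plant import manip gives the robot as it stands.
- The arm moves only by the shell command python3 -m crank 'ROWS'. ROWS is JSON, a list of rows, each a list of 7 numbers: the shift along the tool's x, y, z in cm, then the turn, a rotation vector about the tool's x, y, z in degrees, then the closure in counts, from 0 (fully open) to 255 (shut). In form: [[x, y, z, rx, ry, rz, gripper], ...]. A call has 1 to 10 rows; each row is the pose to reach, as a shift and turn from the pose commanded when the call began, along the tool's axes at that moment; what a row does not reach only later rows make up. A row lasts 1/12 s, in which the tool goes at most 41.7 mm and 7.16 degrees, less where a joint would pass 70% of its speed; a pose out of reach is approached as far as the arm can. A call with a gripper value outside its range is refused whole. The fingers move at their own pace and stop on an object; the grip force is fixed at half the most. Time passes only in rows, so rows that repeat a pose let the fingers close. It gives the time, the measured TCP pose, the force, the opening and the grip force at its end, in the units of the state.
- manip.read_state(): the state, without advancing time (a new reading comes with each control period).
- manip.camera(name): name is "scene" or "top" or "wrist"; returns the picture (420x560x3 uint8, red, green, blue); there is no depth.
- manip.camera_model(name): a dict with "mtx" (3x3 intrinsics, pixels), "R" (3x3) and "t" (3): a world point X has camera coordinates R X + t; the wrist camera has in their place "mount" (4x4, takes a point from camera to tool coordinates, whose origin is the TCP and whose axes are the flange's). Camera axes: x right, y down, z forward; pixel columns grow to the right and rows downward; lengths in m; the calibration is good to about 2 mm. The wrist camera is an equidistant fisheye: a pixel r from the principal point sees the ray r / f radians off the axis. A picture is of the moment at which its call begins: read the wrist's pose just before it. camera_model takes no time and is no camera call.
- manip.sign_off(): hands the job in; it is judged then, once.
The state is a dict: "time_s": time; "joint_positions": joint angles; "qvel": joint speeds; "effort": joint torques, N m; "tool_pos": TCP position; "tool_rot": TCP orientation; "wrist_force": force on the tool from outside, world axes, zero at the start; "wrist_torque": the same for the moment, N m; "gripper_width": finger opening in m; "grasp_force": force on a finger pad.
Only numpy, scipy, OpenCV 4.12 (cv2) and the standard library are available. Lean on these libraries where they do the work, as an engineer would, in place of code of your own. Each camera call takes 0.05 s, during which the arm holds its last target. There are 200 camera calls.

## Working session

There is one attempt and no reset: what is moved stays moved. The work goes in short steps, Python scripts to look and compute and a shell command to move; the robot and the scene stay as the last step left them, time stands still between calls to the robot, and variables do not carry over. Pictures are saved under pics/ and viewed, at most 12 in all, crops included, and the job is handed in when it is done.

```bash
mkdir -p pics; ls; python3 - <<'E'
from plant import manip
import cv2
for n in("scene","top"):
    cv2.imwrite(f"pics/{n}0.png",cv2.cvtColor(manip.camera(n),cv2.COLOR_RGB2BGR)); m=manip.camera_model(n); print(n,m)
print(manip.camera_model("wrist")); print(manip.read_state())
E
```

```text
pics
scene {'mtx': array([[484.64270163,   0.        , 289.18709623],
       [  0.        , 484.64270163, 211.6257071 ],
       [  0.        ,   0.        ,   1.        ]]), 'R': array([[ 0.60097497,  0.79923591,  0.00714493],
       [ 0.55496445, -0.41083174, -0.7233476 ],
       [-0.57519001,  0.43867898, -0.6904471 ]]), 't': array([-0.34478983, -0.22977281,  1.53906917])}
top {'mtx': array([[385.39010665,   0.        , 277.91175823],
       [  0.        , 385.39010665, 211.57471368],
       [  0.        ,   0.        ,   1.        ]]), 'R': array([[ 0.01524692, -0.99977211, -0.01494177],
       [-0.99907835, -0.01463326, -0.04035238],
       [ 0.04012454,  0.01554325, -0.99907379]]), 't': array([0.02087533, 0.54716623, 0.99438337])}
{'mtx': array([[325.1922621 ,   0.        , 284.19507977],
       [  0.        , 325.1922621 , 213.32473341],
       [  0.        ,   0.        ,   1.        ]]), 'mount': array([[ 5.86321450e-04, -9.56435430e-01, -2.91943358e-01,
         8.14842256e-02],
       [ 9.99999818e-01,  6.01420693e-04,  3.80254756e-05,
         2.04876775e-04],
       [ 1.3
[... 200 characters left out ...]
([-1.38650947e+00,  4.94124968e-01,  1.34603822e+00, -1.27691112e-06,
        1.30245360e+00, -9.55291303e-02]), 'qvel': array([ 7.28386923e-04, -1.35379703e-03, -1.90418025e-03, -8.47445167e-05,
        7.76726389e-04,  1.23435411e-03]), 'effort': array([ 1.55211947e-03, -8.80244493e+01, -3.82543445e+01,  7.10568298e-02,
        4.82389738e-02, -2.31057464e-05]), 'tool_pos': array([ 0.17254311, -0.600407  ,  0.23040591]), 'tool_rot': array([-5.11536891e-04,  9.90228678e-01,  1.39452156e-01, -2.33324660e-05]), 'wrist_force': array([-0.46699137, -0.06857377, -0.81028114]), 'wrist_torque': array([-0.05229454, -0.05224953, -0.04100147]), 'grasp_force': 0.0, 'gripper_width': 0.09131192861422315}
```

View pics/scene0.png

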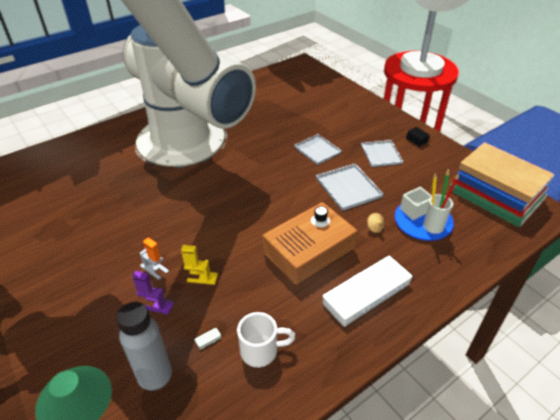

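View pics/top0.png

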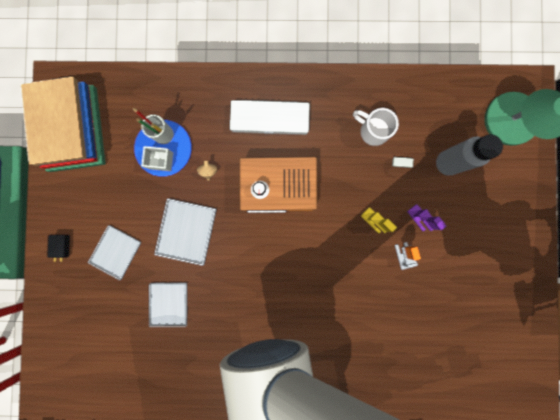

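The scene view shows the orange puller at (152,255), the knob at (321,215) and the largest tray at (350,187). In the top view they are at (408,256), (259,188) and (186,231). I'll enlarge these areas.

```bash
python3 - <<'E'
import cv2,numpy as np
t=cv2.imread("pics/top0.png");s=cv2.imread("pics/scene0.png")
z=lambda i,x,y,w,h:cv2.resize(i[y:y+h,x:x+w],(390,290),interpolation=cv2.INTER_CUBIC)
a=np.vstack([np.hstack([z(t,350,195,108,80),z(s,110,225,108,80)]),np.hstack([z(t,225,145,108,80),z(s,255,190,108,80)])])
cv2.imwrite("pics/c1.png",a)
E
```

```text
(no output)
```

View pics/c1.png

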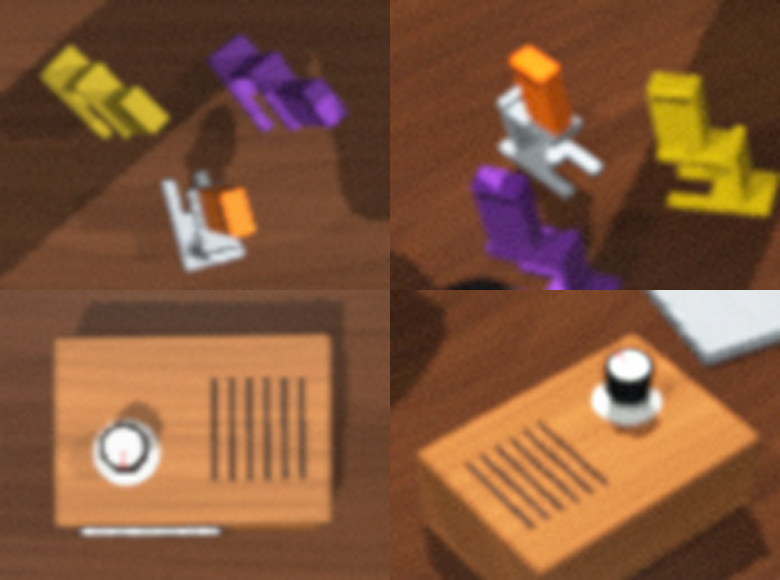

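The top-left panel shows the orange puller with its fork pointing up in the image (world +x), tilted slightly left. The handle top is at about crop (237,210), and the prong tips are at (168,182) and (203,175). The knob top is at crop (124,448) on a white dial.

```bash
cat > h.py <<'E'
from plant import manip
import numpy as np, cv2
from scipy.spatial.transform import Rotation as Ro
def ray(n,u,v,st=None):
    m=manip.camera_model(n); K=m["mtx"]; x=np.array([(u-K[0,2])/K[0,0],(v-K[1,2])/K[1,1]])
    if n!="wrist":
        R=m["R"]; return -R.T@m["t"], R.T@np.array([*x,1])
    r=np.hypot(*x); d=np.array([*(x/max(r,1e-9)*np.sin(r)),np.cos(r)])
    st=st or manip.read_state(); q=st["tool_rot"]; T=Ro.from_quat([q[1],q[2],q[3],q[0]]).as_matrix(); M=m["mount"]
    return T@M[:3,3]+st["tool_pos"], T@M[:3,:3]@d
def at(n,u,v,z,st=None):
    c,d=ray(n,u,v,st); return c+d*(z-c[2])/d[2]
def tri(*rs):
    A=0;b=0
    for c,d in rs:
        d=d/np.linalg.norm(d);P=np.eye(3)-np.outer(d,d);A=A+P;b=b+P@c
    return np.linalg.solve(A,b)
def proj(X,st):
    m=manip.camera_model("wrist");K=m["mtx"];q=st["tool_rot"];T=Ro.from_quat([q[1],q[2],q[3],q[0]]).as_matrix();M=m["mount"]
    p=M[:3,:3].T@(T.T@(np.array(X)-st["tool_pos"])-M[:3,3]); a=np.arctan2(np.hypot(p[0],p[1]),p[2]);r=a/np.hypot(p[0],p[1])
    return p[:2]*r*K[0,0]+K[:2,2]
E
python3 - <<'E'
from h import *
np.set_printoptions(precision=4,suppress=True)
T=lambda x,y,x0,y0:(x0+x/3.611-.4,y0+y/3.625-.4)
a=T(237,211,350,195);b=T(145,62,110,225)
print("handle",at("top",*a,.102),at("scene",*b,.102),tri(ray("top",*a),ray("scene",*b)))
for p in [(168,182),(203,175),(190,268),(243,252)]:print("fork",at("top",*T(*p,350,195),.004))
print("handle top corners",[at("top",*T(*p,350,195),.102) for p in [(222,190),(248,188),(256,232),(230,236)]])
a=T(124,158,225,145);b=T(239,72,255,190)
print("knob",at("top",*a,.103),at("scene",*b,.103),tri(ray("top",*a),ray("scene",*b)))
print("radio",[at("top",*T(*p,225,145),.07) for p in [(54,48),(330,45),(330,232),(54,235)]])
print("tray",[at("top",*p,.012) for p in [(168,199),(215,207),(204,264),(156,256)]])
for p in [(105,75),(325,105)]:print("others",at("top",*T(*p,350,195),.05))
E
```

```text
handle [ 0.4509 -0.2967  0.102 ] [ 0.4487 -0.296   0.102 ] [ 0.4508 -0.2962  0.1039]
fork [ 0.4649 -0.2803  0.004 ]
fork [ 0.4703 -0.3055  0.004 ]
fork [ 0.4036 -0.2963  0.004 ]
fork [ 0.4157 -0.3342  0.004 ]
handle top corners [array([ 0.4643, -0.2869,  0.102 ]), array([ 0.4659, -0.3038,  0.102 ]), array([ 0.4375, -0.309 ,  0.102 ]), array([ 0.4347, -0.2921,  0.102 ])]
knob [0.5981 0.0736 0.103 ] [0.5959 0.0769 0.103 ] [0.5982 0.0739 0.1063]
radio [array([0.6761, 0.1251, 0.07  ]), array([ 0.6805, -0.0637,  0.07  ]), array([ 0.5531, -0.0652,  0.07  ]), array([0.5483, 0.1226, 0.07  ])]
tray [array([0.5755, 0.3177, 0.012 ]), array([0.5563, 0.1937, 0.012 ]), array([0.4075, 0.2192, 0.012 ]), array([0.4262, 0.3451, 0.012 ])]
others [ 0.5396 -0.2234  0.05  ]
others [ 0.5213 -0.3746  0.05  ]
```

```bash
python3 -m crank '[[5,-3,0,0,0,0,50],[9,-5.5,0,0,0,0,100],[13,-8,0,0,0,0,115],[17,-10.5,0,0,0,0,115],[21,-13,0,0,0,0,115],[25,-15.4,0,0,0,0,115],[29,-17.8,0,0,0,0,115],[32.5,-20,0,0,0,0,115],[35.1,-21.6,0,0,0,0,115],[35.1,-21.6,0,0,0,0,115]]'; python3 -m crank '[[0,0,0,0,0,3,115],[0,0,0,0,0,3,115],[0,0,0,0,0,3,115],[0,0,0,0,0,3,115]]'; python3 - <<'E'
from h import *
st=manip.read_state(); i=manip.camera("wrist"); cv2.imwrite("pics/w1.png",i[:,:,::-1])
np.save("w1.npy",np.r_[st["tool_pos"],st["tool_rot"]]); print(st["tool_pos"],st["tool_rot"],st["wrist_force"],st["time_s"],st["gripper_width"])
cv2.imwrite("pics/w1c.png",cv2.resize(i[60:360,84:484,::-1],(800,600),interpolation=cv2.INTER_CUBIC))
E
```

```text
time_s: 0.93
tool_pos: [0.4515, -0.2939, 0.2308]
tool_rot: [-0.0, 0.99, 0.14, -0.0]
wrist_force: [0.0, -0.3, 0.5]
gripper_width: 0.0505
grasp_force: 0.0
time_s: 1.27
tool_pos: [0.4497, -0.2968, 0.2308]
tool_rot: [-0.0, 0.994, 0.114, -0.0]
wrist_force: [0.2, -0.6, -0.6]
gripper_width: 0.05
grasp_force: 0.0
[ 0.44970083 -0.29681766  0.23079023] [-5.46711931e-05  9.93512131e-01  1.13726025e-01 -1.84642924e-04] [ 0.189932   -0.63973433 -0.60339718] 1.2667 0.049968689713671285
```

View pics/w1c.png

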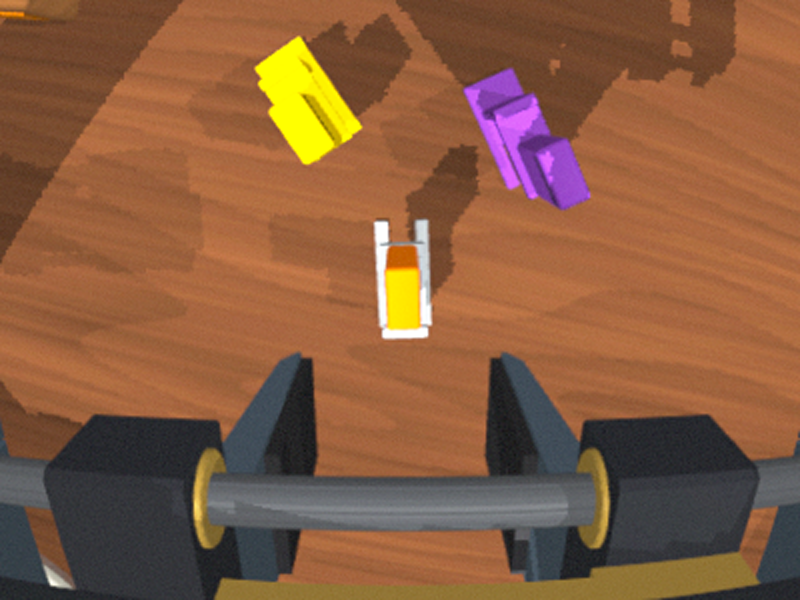

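The wrist view shows the orange handle top with corners at crop (387,269), (419,268), (420,328) and (388,329). The prong tips are at (382,221) and (422,221), almost aligned with the jaws.

```bash
python3 - <<'E'
from h import *
np.set_printoptions(precision=4,suppress=True)
st=manip.read_state();f=lambda x,y:(84+x/2-.25,60+y/2-.25)
P=[at("wrist",*f(*p),.102,st) for p in [(387,269),(419,268),(420,328),(388,329)]]
print(P,np.mean(P,0)); d=P[0]+P[1]-P[2]-P[3]; print(np.degrees(np.arctan2(d[1],d[0])))
F=[at("wrist",*f(*p),.004,st) for p in [(382,221),(422,221),(428,325),(379,325)]];print(F)
q=st["tool_rot"];print("toolyaw",2*np.degrees(np.arctan2(q[2],q[1])))
for a,b in((1,2),(0,3)):
  d=F[a]-F[b];print(np.degrees(np.arctan2(d[1],d[0])))
E
```

```text
[array([ 0.4607, -0.2883,  0.102 ]), array([ 0.4644, -0.3022,  0.102 ]), array([ 0.4369, -0.3093,  0.102 ]), array([ 0.4331, -0.295 ,  0.102 ])] [ 0.4488 -0.2987  0.102 ]
14.038785925585126
[array([ 0.465 , -0.2822,  0.004 ]), array([ 0.4704, -0.3053,  0.004 ]), array([ 0.4081, -0.3241,  0.004 ]), array([ 0.4012, -0.2946,  0.004 ])]
toolyaw 13.02358343498506
16.81151972579088
10.988505446423632
```

```bash
python3 -m crank '[[-0.1,0.12,3,0,0,-1,115],[-0.1,0.12,7,0,0,-1,115],[-0.1,0.12,11,0,0,-1,115],[-0.1,0.12,14,0,0,-1,115],[-0.1,0.12,15.6,0,0,-1,115],[-0.1,0.12,15.6,0,0,-1,115],[-0.1,0.12,15.6,0,0,-1,180],[-0.1,0.12,15.6,0,0,-1,230],[-0.1,0.12,15.6,0,0,-1,230],[-0.1,0.12,15.6,0,0,-1,230]]';python3 -m crank '[[0,0,0,0,0,0,230],[0,0,0,0,0,0,230],[0,0,0,0,0,0,230]]'
```

```text
time_s: 2.15
tool_pos: [0.4502, -0.2982, 0.0763]
tool_rot: [0.001, 0.993, 0.122, 0.001]
wrist_force: [-0.0, -0.3, -0.8]
gripper_width: 0.0266
grasp_force: 0.0
time_s: 2.4
tool_pos: [0.4499, -0.2978, 0.0756]
tool_rot: [0.0, 0.993, 0.122, 0.0]
wrist_force: [-1.1, -0.0, 9.2]
gripper_width: 0.0162
grasp_force: 30.0
```

```bash
python3 -m crank '[[0,0,-0.5,0,0,0,230],[0,0,-1.5,0,0,0,230],[0,0,-1.5,0,0,0,230],[0,0,-1.5,0,0,0,230]]'; python3 -m crank '[[0,0,-1,0,0,0,230],[0,0,-3,0,0,0,230],[0,0,-5.5,0,0,0,230],[0,0,-8,0,0,0,230],[0,0,-10.5,0,0,0,230],[0,0,-13,0,0,0,230],[0,0,-15,0,0,0,230],[0,0,-16,0,0,0,230],[0,0,-16,0,0,0,230]]'; python3 -m crank '[[0.4,-1,0,0,0,1,230],[1.3,-3,0,0,0,2,230],[2.4,-5.5,0,0,0,4,230],[3.4,-8,0,0,0,6,230],[4.5,-10.5,0,0,0,8,230],[5.6,-13,0,0,0,10,230],[6.7,-15.5,0,0,0,12,230],[7.7,-18,0,0,0,14,230],[8.6,-20,0,0,0,14,230],[9,-21,0,0,0,14,230]]'
```

```text
time_s: 2.73
tool_pos: [0.45, -0.2978, 0.0907]
tool_rot: [0.001, 0.993, 0.122, 0.001]
wrist_force: [-0.0, -0.7, -2.0]
gripper_width: 0.0159
grasp_force: 30.0
time_s: 3.48
tool_pos: [0.4503, -0.2981, 0.2521]
tool_rot: [0.001, 0.993, 0.122, 0.001]
wrist_force: [-0.2, -0.5, -1.6]
gripper_width: 0.0156
grasp_force: 30.0
time_s: 4.32
tool_pos: [0.4854, -0.0696, 0.2486]
tool_rot: [-0.001, 1.0, 0.001, -0.001]
wrist_force: [-0.7, -0.6, -1.7]
gripper_width: 0.0155
grasp_force: 30.0
```

```bash
python3 -m crank '[[0.3,-2,0,0,0,0,230],[0.7,-4.5,0,0,0,0,230],[1.2,-7,0,0,0,0,230],[1.6,-9.5,0,0,0,0,230],[2,-12,0,0,0,0,230],[2.3,-13.7,0,0,0,0,230],[2.4,-14.2,0,0,0,0,230],[2.4,-14.2,0,0,0,0,230],[2.4,-14.2,0,0,0,0,230],[2.4,-14.2,0,0,0,0,230]]';python3 - <<'E'
from h import *
st=manip.read_state(); i=manip.camera("wrist"); cv2.imwrite("pics/w2.png",i[:,:,::-1])
print(st["tool_pos"],st["tool_rot"],st["wrist_force"])
X0=st["tool_pos"]
print(proj([.598,.074,.103],st))
cv2.imwrite("pics/w2c.png",cv2.resize(i[60:360,84:484,::-1],(800,600),interpolation=cv2.INTER_CUBIC))
E
```

```text
time_s: 5.15
tool_pos: [0.5097, 0.069, 0.2495]
tool_rot: [0.0, 1.0, -0.0, -0.0]
wrist_force: [-0.1, -0.1, -0.5]
gripper_width: 0.0158
grasp_force: 30.0
[0.50966419 0.06896041 0.24953789] [ 1.75931878e-04  9.99999911e-01 -7.60692112e-05 -3.76807819e-04] [-0.14356916 -0.09307992 -0.49833674]
[277.95929665 109.5931002 ]
```

View pics/w2c.png

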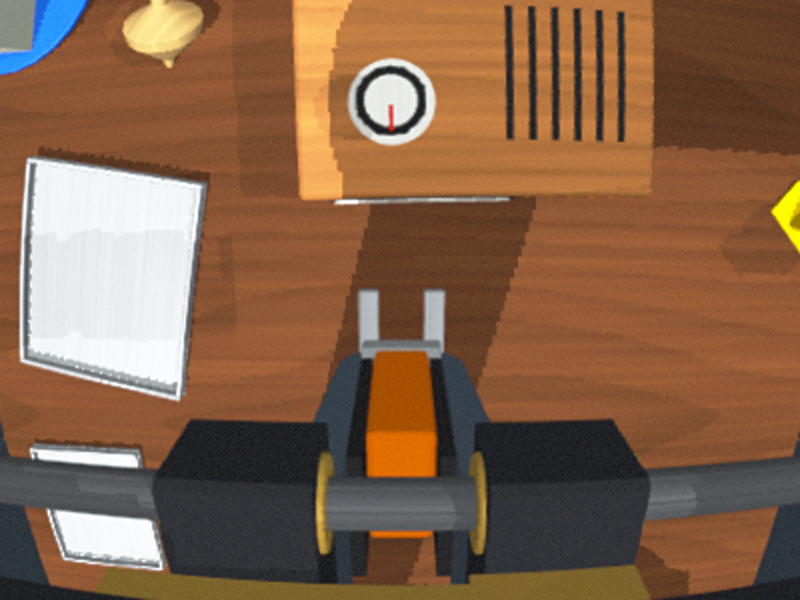

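The knob top is centred at crop (391,99). The prongs show at x = 360–379 and 424–445 with tips at y = 290, so the fork centre is at x ≈ 402. The tray corners are at (32,158), (206,184), (181,398) and (23,362).

```bash
python3 - <<'E'
from h import *
np.set_printoptions(precision=4,suppress=True)
st=manip.read_state();f=lambda x,y:(84+x/2-.25,60+y/2-.25)
print("knob",at("wrist",*f(391,99.5),.103,st), "disc",at("wrist",*f(392,102),.070,st))
zf=st["tool_pos"][2]-.0716
for p in [(359,290),(379,290),(424,290),(445,290),(402,290),(360,356),(442,356)]:print("tip",at("wrist",*f(*p),zf,st)-st["tool_pos"])
print("tray",*[at("wrist",*f(*p),.012,st) for p in [(32,158),(206,184),(181,398),(23,362)]])
E
```

```text
knob [0.5982 0.0728 0.103 ] disc [0.5976 0.0728 0.07  ]
tip [ 0.0189  0.0145 -0.0716]
tip [ 0.0189  0.0073 -0.0716]
tip [ 0.0189 -0.009  -0.0716]
tip [ 0.0189 -0.0166 -0.0716]
tip [ 0.0189 -0.0011 -0.0716]
tip [-0.0066  0.0146 -0.0716]
tip [-0.0066 -0.016  -0.0716]
tray [0.5758 0.3153 0.012 ] [0.5514 0.1894 0.012 ] [0.4057 0.2204 0.012 ] [0.4291 0.3466 0.012 ]
```

```bash
python3 -m crank '[[0,-0.3,1,0,0,0,230],[0,-0.5,3,0,0,0,230],[0,-0.5,5.5,0,0,0,230],[0,-0.5,8,0,0,0,230],[0,-0.5,9.4,0,0,0,230],[0,-0.5,10,0,0,0,230],[0,-0.5,10.05,0,0,0,230],[0,-0.5,10.05,0,0,0,230],[0,-0.5,10.05,0,0,0,230]]'; python3 - <<'E'
from h import *
st=manip.read_state(); print(st["tool_pos"],st["tool_rot"],st["wrist_force"],st["wrist_torque"])
i=manip.camera("scene"); cv2.imwrite("pics/s3.png",cv2.resize(i[160:280,240:400,::-1],(800,600),interpolation=cv2.INTER_CUBIC))
E
```

```text
time_s: 5.95
tool_pos: [0.5105, 0.0749, 0.1502]
tool_rot: [-0.0, 1.0, 0.0, 0.001]
wrist_force: [0.8, 0.2, -2.0]
gripper_width: 0.016
grasp_force: 30.0
[0.51052573 0.07488872 0.15024046] [-1.93653593e-05  9.99999715e-01  1.54050342e-04  7.38392192e-04] [ 0.78445928  0.16779995 -1.98997061] [0.00056893 0.0140485  0.02678348]
```

View pics/s3.png

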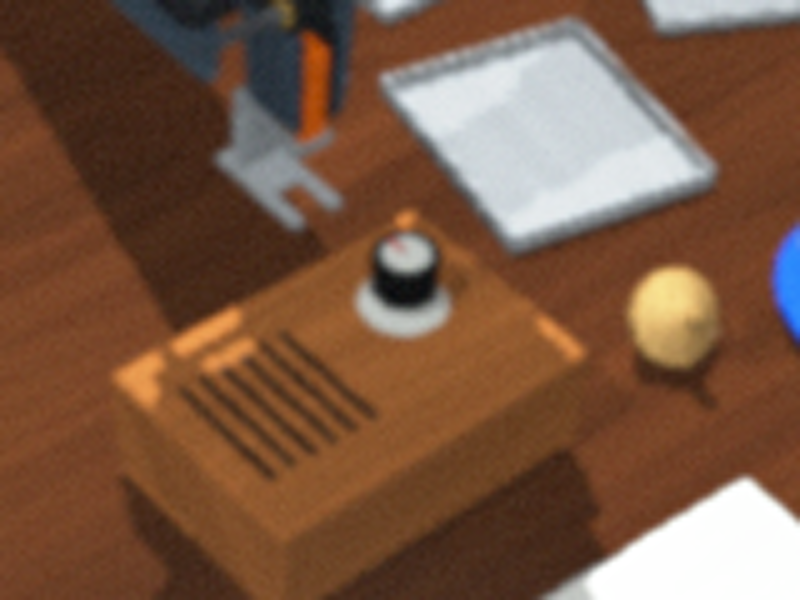

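The fork is level in front of the radio at about crop (300,215), with the knob at (405,265) and in line with it. I'll slide in until the tips pass under the knob's edge, then creep.

```bash
python3 -m crank '[[0.5,0.05,0.05,0,0,0,230],[1.5,0.05,0.05,0,0,0,230],[2.5,0.05,0.05,0,0,0,230],[3.4,0.05,0.05,0,0,0,230],[4,0.05,0.05,0,0,0,230],[4.5,0.05,0.05,0,0,0,230],[4.5,0.05,0.05,0,0,0,230],[4.5,0.05,0.05,0,0,0,230]]'; python3 -m crank '[[0.3,0,0,0,0,0,230],[0.6,0,0,0,0,0,230],[0.9,0,0,0,0,0,230],[1.2,0,0,0,0,0,230],[1.5,0,0,0,0,0,230],[1.8,0,0,0,0,0,230],[2,0,0,0,0,0,230],[2,0,0,0,0,0,230],[2,0,0,0,0,0,230]]'; python3 - <<'E'
from h import *
st=manip.read_state(); print(st["tool_pos"],st["tool_rot"],st["wrist_force"],st["wrist_torque"])
i=manip.camera("scene"); j=manip.camera("wrist")
a=np.hstack([cv2.resize(i[190:250,280:360,::-1],(400,300),interpolation=cv2.INTER_CUBIC),cv2.resize(j[60:210,184:384,::-1],(400,300),interpolation=cv2.INTER_CUBIC)])
cv2.imwrite("pics/s4.png",a)
E
```

```text
time_s: 6.67
tool_pos: [0.5549, 0.0745, 0.1487]
tool_rot: [0.0, 1.0, 0.0, -0.0]
wrist_force: [0.9, -0.0, -2.3]
gripper_width: 0.0155
grasp_force: 30.0
time_s: 7.42
tool_pos: [0.5749, 0.0745, 0.1488]
tool_rot: [0.0, 1.0, 0.0, -0.0]
wrist_force: [-0.2, -0.1, -1.1]
gripper_width: 0.0154
grasp_force: 30.0
[0.57490859 0.07452891 0.14882637] [ 3.32455389e-06  9.99999967e-01  2.41319995e-04 -9.34578026e-05] [-0.17868155 -0.13939519 -1.07122278] [-0.00295155  0.01021893 -0.0428201 ]
```

View pics/s4.png

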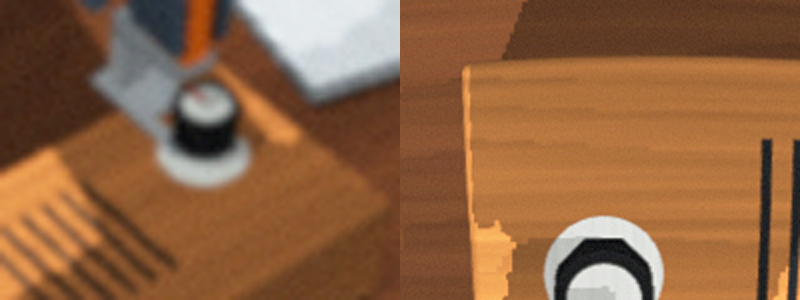

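The fork is going in under the knob on the left with no contact force. I'll creep in and watch Fx.

```bash
r(){ grep -E 'tool_pos|wrist_force'; }
python3 -m crank '[[0.2,0,0,0,0,0,230],[0.4,0,0,0,0,0,230],[0.6,0,0,0,0,0,230],[0.8,0,0,0,0,0,230],[1.0,0,0,0,0,0,230],[1.2,0,0,0,0,0,230],[1.3,0,0,0,0,0,230],[1.4,0,0,0,0,0,230],[1.4,0,0,0,0,0,230]]'|r
python3 -m crank '[[0.1,0,0,0,0,0,230],[0.2,0,0,0,0,0,230],[0.2,0,0,0,0,0,230],[0.2,0,0,0,0,0,230]]'|r
python3 -m crank '[[0.1,0,0,0,0,0,230],[0.2,0,0,0,0,0,230],[0.2,0,0,0,0,0,230],[0.2,0,0,0,0,0,230]]'|r
```

```text
tool_pos: [0.5891, 0.0745, 0.1489]
wrist_force: [0.1, -0.1, -0.9]
tool_pos: [0.591, 0.0746, 0.1489]
wrist_force: [-0.4, -0.5, -1.5]
tool_pos: [0.593, 0.0746, 0.149]
wrist_force: [-0.5, 0.1, -1.3]
```

```bash
r(){ grep -E 'tool_pos|wrist_force'; }
for k in 1 2; do :; done
python3 -m crank '[[0.05,0,0,0,0,0,230],[0.1,0,0,0,0,0,230],[0.1,0,0,0,0,0,230]]'|r
python3 -m crank '[[0.05,0,0,0,0,0,230],[0.1,0,0,0,0,0,230],[0.1,0,0,0,0,0,230]]'|r
python3 -m crank '[[0.05,0,0,0,0,0,230],[0.1,0,0,0,0,0,230],[0.1,0,0,0,0,0,230]]'|r
```

```text
tool_pos: [0.594, 0.0745, 0.1489]
wrist_force: [0.3, 0.2, -2.2]
tool_pos: [0.595, 0.0745, 0.1489]
wrist_force: [-0.0, 0.3, -2.3]
tool_pos: [0.596, 0.0746, 0.1489]
wrist_force: [0.2, 0.3, -1.5]
```

```bash
r(){ grep -E 'tool_pos|wrist_force'; }
python3 -m crank '[[0.05,0,0,0,0,0,230],[0.1,0,0,0,0,0,230],[0.1,0,0,0,0,0,230]]'|r
python3 -m crank '[[0.05,0,0,0,0,0,230],[0.1,0,0,0,0,0,230],[0.1,0,0,0,0,0,230]]'|r
```

```text
tool_pos: [0.597, 0.0746, 0.1489]
wrist_force: [0.3, -0.2, -1.3]
tool_pos: [0.598, 0.0746, 0.1489]
wrist_force: [-0.0, 0.2, -1.2]
```

```bash
r(){ grep -E 'tool_pos|wrist_force'; }
python3 -m crank '[[0.03,0,0,0,0,0,230],[0.05,0,0,0,0,0,230],[0.05,0,0,0,0,0,230]]'|r
```

```text
tool_pos: [0.5984, 0.0746, 0.1489]
wrist_force: [-0.6, 0.4, -1.1]
```

```bash
r(){ grep -E 'tool_pos|wrist_force'; }
python3 -m crank '[[0.03,0,0,0,0,0,230],[0.05,0,0,0,0,0,230],[0.05,0,0,0,0,0,230]]'|r
python3 -m crank '[[0.03,0,0,0,0,0,230],[0.05,0,0,0,0,0,230],[0.05,0,0,0,0,0,230]]'|r
```

```text
tool_pos: [0.599, 0.0746, 0.1489]
wrist_force: [0.5, -0.1, -1.1]
tool_pos: [0.5993, 0.0746, 0.1489]
wrist_force: [0.2, -0.8, -1.7]
```

```bash
r(){ grep -E 'tool_pos|wrist_force'; }
python3 -m crank '[[0.03,0,0,0,0,0,230],[0.05,0,0,0,0,0,230],[0.05,0,0,0,0,0,230]]'|r
```

```text
tool_pos: [0.5996, 0.0745, 0.1488]
wrist_force: [-2.9, -0.5, -2.1]
```

Contact at x ≈ 0.5995 (Fx −2.9 N). I'll hold one reading, then ease off slightly.

```bash
r(){ grep -E 'tool_pos|wrist_force'; }
python3 -m crank '[[0,0,0,0,0,0,230],[0,0,0,0,0,0,230],[0,0,0,0,0,0,230]]'|r
python3 -m crank '[[-0.03,0,0,0,0,0,230],[-0.05,0,0,0,0,0,230],[-0.05,0,0,0,0,0,230]]'|r
```

```text
tool_pos: [0.5997, 0.0745, 0.1489]
wrist_force: [-2.8, -0.7, -0.6]
tool_pos: [0.5995, 0.0746, 0.1489]
wrist_force: [-2.1, 0.4, -1.3]
```

```bash
r(){ grep -E 'tool_pos|wrist_force'; }
python3 -m crank '[[-0.04,0,0,0,0,0,230],[-0.04,0,-0.1,0,0,0,230],[-0.04,0,-0.2,0,0,0,230],[-0.04,0,-0.25,0,0,0,230],[-0.04,0,-0.3,0,0,0,230],[-0.04,0,-0.3,0,0,0,230]]'|r
python3 -m crank '[[0,0,-0.05,0,0,0,230],[0,0,-0.1,0,0,0,230],[0,0,-0.1,0,0,0,230]]'|r
python3 -m crank '[[0,0,-0.05,0,0,0,230],[0,0,-0.1,0,0,0,230],[0,0,-0.1,0,0,0,230]]'|r
```

```text
tool_pos: [0.5992, 0.0745, 0.1521]
wrist_force: [0.2, -0.2, -1.4]
tool_pos: [0.5991, 0.0745, 0.153]
wrist_force: [0.4, 0.0, -2.1]
tool_pos: [0.599, 0.0745, 0.1539]
wrist_force: [-0.0, 0.0, -2.8]
```

```bash
r(){ grep -E 'tool_pos|wrist_force'; }
python3 -m crank '[[0,0,-0.05,0,0,0,230],[0,0,-0.1,0,0,0,230],[0,0,-0.1,0,0,0,230]]'|r
python3 -m crank '[[0,0,-0.05,0,0,0,230],[0,0,-0.1,0,0,0,230],[0,0,-0.1,0,0,0,230]]'|r
```

```text
tool_pos: [0.5988, 0.0746, 0.1547]
wrist_force: [-0.1, -1.1, -6.9]
tool_pos: [0.5989, 0.0745, 0.156]
wrist_force: [-0.5, -0.2, -5.6]
```

```bash
r(){ grep -E 'tool_pos|wrist_force'; }
python3 -m crank '[[0,0,-0.03,0,0,0,230],[0,0,-0.06,0,0,0,230],[0,0,-0.1,0,0,0,230],[0,0,-0.1,0,0,0,230]]'|r
python3 -m crank '[[0,0,-0.03,0,0,0,230],[0,0,-0.06,0,0,0,230],[0,0,-0.1,0,0,0,230],[0,0,-0.1,0,0,0,230]]'|r
```

```text
tool_pos: [0.5992, 0.0746, 0.1573]
wrist_force: [-1.0, 0.6, -2.9]
tool_pos: [0.5992, 0.0746, 0.1581]
wrist_force: [-0.8, -0.4, -1.0]
```

```bash
r(){ grep -E 'tool_pos|wrist_force'; }
python3 -m crank '[[0,0,-0.1,0,0,0,230],[0,0,-0.2,0,0,0,230],[0,0,-0.3,0,0,0,230],[0,0,-0.4,0,0,0,230],[0,0,-0.5,0,0,0,230],[0,0,-0.6,0,0,0,230],[0,0,-0.7,0,0,0,230],[0,0,-0.8,0,0,0,230],[0,0,-0.8,0,0,0,230]]'|r
python3 - <<'E'
from h import *
st=manip.read_state(); print(st["wrist_force"],st["wrist_torque"])
i=manip.camera("scene"); j=manip.camera("wrist")
a=np.hstack([cv2.resize(i[180:240,280:360,::-1],(400,300),interpolation=cv2.INTER_CUBIC),cv2.resize(j[100:250,184:384,::-1],(400,300),interpolation=cv2.INTER_CUBIC)])
cv2.imwrite("pics/s5.png",a)
E
```

```text
tool_pos: [0.5992, 0.0745, 0.1663]
wrist_force: [-2.6, -2.7, 0.8]
[-2.56808263 -2.68447481  0.7859065 ] [-0.47397338  0.67466843 -0.03318731]
```

View pics/s5.png

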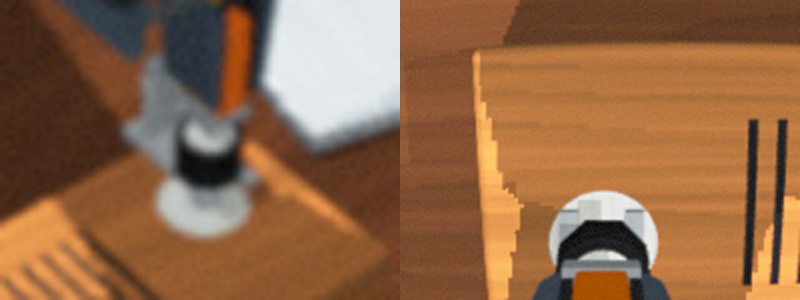

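The knob has come up with the fork: the post is visible under the knob at left, and both prong tips show beyond it in the wrist view. There is a small side load, so I'll hold and re-read.

```bash
python3 -m crank '[[0,0,0,0,0,0,230],[0,0,0,0,0,0,230]]'; python3 -c "
from h import *
s=manip.read_state();print(s['tool_pos'],s['tool_rot'],s['wrist_force'],s['wrist_torque'])"
```

```text
time_s: 14.87
tool_pos: [0.5992, 0.0746, 0.166]
tool_rot: [0.0, 1.0, 0.0, 0.0]
wrist_force: [-3.1, -2.3, 1.2]
gripper_width: 0.0162
grasp_force: 30.0
[0.59916646 0.07455254 0.16604589] [2.01756376e-06 9.99999943e-01 2.75077867e-04 1.95980540e-04] [-3.13142539 -2.34894669  1.24860296] [-0.54342087  0.56313594  0.01205596]
```

```bash
python3 -m crank '[[-0.03,0.03,0,0,0,0,230],[-0.05,0.05,0,0,0,0,230],[-0.05,0.05,0,0,0,0,230]]'|grep -E 'tool_pos|force'; python3 -m crank '[[0,0,-0.05,0,0,0,230],[0,0,-0.1,0,0,0,230],[0,0,-0.1,0,0,0,230]]'|grep -E 'tool_pos|force'
```

```text
tool_pos: [0.5985, 0.0741, 0.1659]
wrist_force: [-1.8, -1.1, -0.5]
grasp_force: 30.0
tool_pos: [0.5985, 0.0742, 0.167]
wrist_force: [-1.5, -1.2, -0.0]
grasp_force: 30.0
```

```bash
python3 -m crank '[[-0.03,0.03,0,0,0,0,230],[-0.05,0.05,0,0,0,0,230],[-0.05,0.05,0,0,0,0,230]]'|grep -E 'tool_pos|t_force'; python3 -m crank '[[0,0,-0.05,0,0,0,230],[0,0,-0.15,0,0,0,230],[0,0,-0.25,0,0,0,230],[0,0,-0.3,0,0,0,230],[0,0,-0.3,0,0,0,230]]'|grep -E 'tool_pos|t_force'
```

```text
tool_pos: [0.598, 0.0736, 0.167]
wrist_force: [-1.0, 0.2, 0.6]
tool_pos: [0.5983, 0.0736, 0.1701]
wrist_force: [-0.7, -0.3, -1.5]
```

```bash
python3 -m crank '[[0,0,-0.1,0,0,0,230],[0,0,-0.2,0,0,0,230],[0,0,-0.3,0,0,0,230],[0,0,-0.3,0,0,0,230]]'|grep -E 'tool_pos|t_force'; python3 -m crank '[[0,0,-0.1,0,0,0,230],[0,0,-0.2,0,0,0,230],[0,0,-0.3,0,0,0,230],[0,0,-0.5,0,0,0,230],[0,0,-0.7,0,0,0,230],[0,0,-1,0,0,0,230],[0,0,-1.2,0,0,0,230],[0,0,-1.3,0,0,0,230],[0,0,-1.3,0,0,0,230]]'|grep -E 'tool_pos|t_force'
python3 - <<'E'
from h import *
i=manip.camera("scene"); j=manip.camera("wrist")
a=np.hstack([cv2.resize(i[180:240,280:360,::-1],(400,300),interpolation=cv2.INTER_CUBIC),cv2.resize(j[100:250,184:384,::-1],(400,300),interpolation=cv2.INTER_CUBIC)])
cv2.imwrite("pics/s6.png",a)
E
```

```text
tool_pos: [0.5982, 0.0736, 0.1731]
wrist_force: [-0.3, -0.1, -1.3]
tool_pos: [0.5982, 0.0736, 0.1863]
wrist_force: [0.0, -0.5, -1.5]
```

View pics/s6.png

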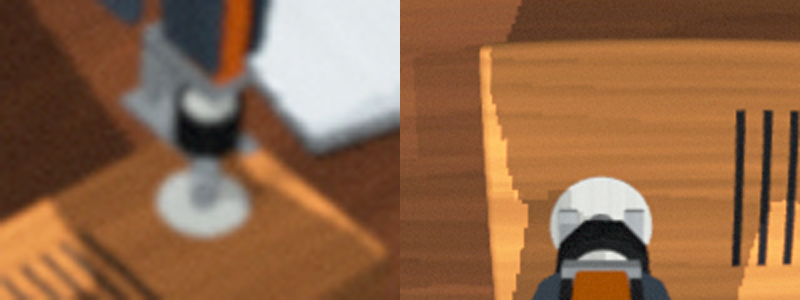

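The knob is off: the bare post is visible at left crop (207,190), and the knob sits upright on the prongs. Now I'll carry it gently to the tray centre at about (0.491, 0.268).

```bash
python3 -m crank '[[0,0,-0.2,0,0,0,230],[0,0,-0.6,0,0,0,230],[0,0,-1.1,0,0,0,230],[0,0,-1.4,0,0,0,230],[0,0,-1.4,0,0,0,230]]'|grep -E 'tool_pos|t_force'
python3 -m crank '[[-0.23,-0.44,0,0,0,0,230],[-0.69,-1.33,0,0,0,0,230],[-1.37,-2.67,0,0,0,0,230],[-2.19,-4.27,0,0,0,0,230],[-3.02,-5.87,0,0,0,0,230],[-3.84,-7.47,0,0,0,0,230],[-4.66,-9.07,0,0,0,0,230],[-5.48,-10.67,0,0,0,0,230],[-6.31,-12.27,0,0,0,0,230],[-7.13,-13.87,0,0,0,0,230]]'|grep -E 'tool_pos|t_force'
python3 -m crank '[[-0.73,-1.42,0,0,0,0,230],[-1.46,-2.84,0,0,0,0,230],[-2.1,-4.09,0,0,0,0,230],[-2.5,-4.9,0,0,0,0,230],[-2.75,-5.35,0,0,0,0,230],[-2.87,-5.57,0,0,0,0,230],[-2.87,-5.57,0,0,0,0,230],[-2.87,-5.57,0,0,0,0,230]]'|grep -E 'tool_pos|t_force'
```

```text
tool_pos: [0.5985, 0.0736, 0.2009]
wrist_force: [0.7, -0.1, -1.6]
tool_pos: [0.525, 0.214, 0.1998]
wrist_force: [0.5, 1.1, -1.9]
tool_pos: [0.4981, 0.2676, 0.1999]
wrist_force: [-0.9, -1.0, -1.0]
```

```bash
python3 -m crank '[[0,0,0.4,0,0,0,230],[0,0,1.2,0,0,0,230],[0,0,2.4,0,0,0,230],[0,0,4,0,0,0,230],[0,0,5.6,0,0,0,230],[0,0,7.2,0,0,0,230],[0,0,8.6,0,0,0,230],[0,0,9.7,0,0,0,230],[0,0,10.4,0,0,0,230],[0,0,10.8,0,0,0,230]]'|grep -E 'tool_pos|t_force'
python3 -m crank '[[0,0,0.2,0,0,0,230],[0,0,0.4,0,0,0,230],[0,0,0.6,0,0,0,230],[0,0,0.8,0,0,0,230],[0,0,0.9,0,0,0,230],[0,0,0.9,0,0,0,230],[0,0,0.9,0,0,0,230]]'|grep -E 'tool_pos|t_force'
python3 - <<'E'
from h import *
i=manip.camera("scene"); j=manip.camera("wrist")
a=np.hstack([cv2.resize(i[140:230,290:410,::-1],(400,300),interpolation=cv2.INTER_CUBIC),cv2.resize(j[100:250,184:384,::-1],(400,300),interpolation=cv2.INTER_CUBIC)])
cv2.imwrite("pics/s7.png",a)
E
```

```text
tool_pos: [0.4976, 0.2676, 0.0908]
wrist_force: [-0.6, -0.2, -2.3]
tool_pos: [0.498, 0.2679, 0.0831]
wrist_force: [-0.2, -0.6, -1.4]
```

View pics/s7.png

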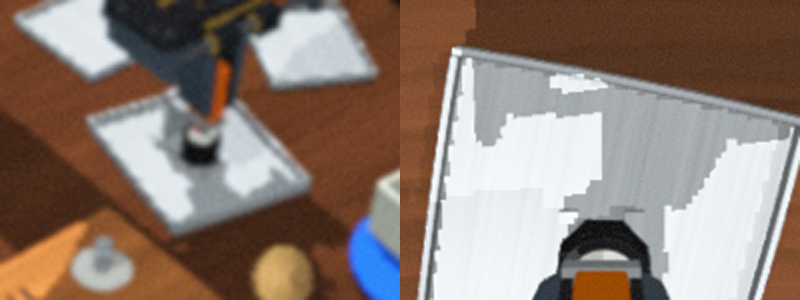

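The puller is just over the tray, well inside the walls, with the knob upright on the prongs at left crop (200,143). I'll creep down to contact.

```bash
python3 -m crank '[[0,0,0.1,0,0,0,230],[0,0,0.2,0,0,0,230],[0,0,0.3,0,0,0,230],[0,0,0.3,0,0,0,230],[0,0,0.3,0,0,0,230]]'|grep -E 'tool_pos|t_force'
python3 -m crank '[[0,0,0.05,0,0,0,230],[0,0,0.1,0,0,0,230],[0,0,0.1,0,0,0,230]]'|grep -E 'tool_pos|t_force'
```

```text
tool_pos: [0.4979, 0.2679, 0.0798]
wrist_force: [-0.6, 0.2, -2.0]
tool_pos: [0.4979, 0.2679, 0.0788]
wrist_force: [0.2, 0.2, -2.0]
```

```bash
python3 -m crank '[[0,0,0.03,0,0,0,230],[0,0,0.05,0,0,0,230],[0,0,0.05,0,0,0,230]]'|grep -E 'tool_pos|t_force'
python3 -m crank '[[0,0,0.03,0,0,0,230],[0,0,0.05,0,0,0,230],[0,0,0.05,0,0,0,230]]'|grep -E 'tool_pos|t_force'
```

```text
tool_pos: [0.4979, 0.2679, 0.0787]
wrist_force: [-1.6, -1.0, 4.2]
tool_pos: [0.498, 0.2679, 0.0787]
wrist_force: [-2.8, -1.4, 14.1]
```

Contact. I'll back off the press, then open slowly.

```bash
python3 -m crank '[[0,0,-0.03,0,0,0,230],[0,0,-0.06,0,0,0,230],[0,0,-0.06,0,0,0,230]]'|grep -E 'tool_pos|t_force'
python3 -m crank '[[0,0,0,0,0,0,210],[0,0,0,0,0,0,205],[0,0,0,0,0,0,200],[0,0,0,0,0,0,190],[0,0,0,0,0,0,175],[0,0,0,0,0,0,155],[0,0,0,0,0,0,135],[0,0,0,0,0,0,115],[0,0,0,0,0,0,115],[0,0,0,0,0,0,115]]'
```

```text
tool_pos: [0.4979, 0.2679, 0.0787]
wrist_force: [-2.0, -1.4, 5.4]
time_s: 22.9
tool_pos: [0.498, 0.2679, 0.0785]
tool_rot: [-0.0, 1.0, 0.0, 0.0]
wrist_force: [-0.1, 0.2, 0.5]
gripper_width: 0.0497
grasp_force: 0.0
```

```bash
python3 -m crank '[[0,0,-0.5,0,0,0,115],[0,0,-1.5,0,0,0,115],[0,0,-3.5,0,0,0,115],[0,0,-6,0,0,0,115],[0,0,-9,0,0,0,115],[0,0,-12,0,0,0,115],[0,0,-14,0,0,0,115],[0,0,-15,0,0,0,115],[0,0,-15,0,0,0,115],[0,0,-15,0,0,0,115]]'
python3 - <<'E'
from h import *
i=manip.camera("scene"); j=manip.camera("wrist")
a=np.hstack([cv2.resize(i[140:230,290:410,::-1],(400,300),interpolation=cv2.INTER_CUBIC),cv2.resize(j[80:290,144:424,::-1],(400,300),interpolation=cv2.INTER_CUBIC)])
cv2.imwrite("pics/s8.png",a)
E
```

```text
time_s: 23.73
tool_pos: [0.4977, 0.2678, 0.2283]
tool_rot: [-0.0, 1.0, 0.0, 0.0]
wrist_force: [0.1, -0.5, -0.5]
gripper_width: 0.0505
grasp_force: 0.0
```

View pics/s8.png

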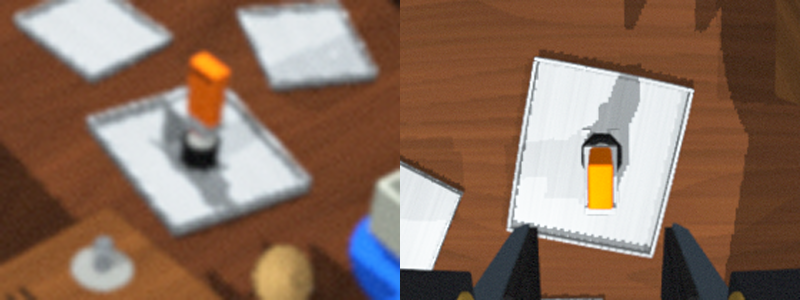

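The puller stands upright in the tray with the knob on its fork, and the gripper is clear of everything.

```bash
python3 -c "
from plant import manip
print(manip.sign_off())"
```

```text
the job is handed in; nothing more can be done
None
```

The knob is off the radio and standing upright in the steel tray on the puller's fork; the gripper is clear and the job is handed in at about 24 s, with one brief 14 N press as the puller touched down, eased off before I let go.

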